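Shut the microcentrifuge and press start

TASK

The microcentrifuge is loaded and its lid stands open: start the spin. Push the lid down with your fingertips until it is fully shut, then press the centrifuge's green start key all the way in with a light touch, let it spring back and come away. Be gentle and lift nothing; do not press start before the lid is shut, and leave the other keys, the heater and everything else on the bench alone.

Things in the scene. Friction and masses are not known exactly. Their poses are not given: they have to be found in the camera images.
- centrifuge: benchtop microcentrifuge, pale grey, fixed to the bench, 230 mm wide (its y), 270 mm deep (its x), 134 mm high when shut. Origin: centre of its underside, on the bench; its front (control panel) faces its own -x.
- key_row (a point): middle of the row of four keys on the centrifuge's front panel, on the panel face, which slopes up at 30 degrees from 60 mm high at the front edge to 106 mm by the lid; z axis straight out of the panel. The keys stand along its y, 44 mm apart; for a user facing the panel, left to right: blue (open lid), yellow (short spin), green (start), red (stop).
- lid (a joint): opening of the centrifuge's lid in rad: 0 = fully shut, grows as its front edge rises; it starts between 0.55 and 1.05. The hinge is stiff: the lid stays wherever it is left, and needs 1 to 4 N at its front edge to move down; at 0 it meets a firm stop.
- lid_hinge (a point): middle of the lid's hinge axis, at the back of the centrifuge, 122 mm behind its origin and 112 mm above the bench; the axis runs along the centrifuge's y
- lid_front (a point): middle of the top front edge of the lid (lid 178 mm long, 214 mm wide, 26 mm thick, edges rounded 9 mm); in the lid's frame it lies 181 mm before the hinge axis and 22 mm above it. Shut, it is 134 mm above the bench and 59 mm before the centrifuge's origin.
- key_start (a joint): travel of the green start key of the centrifuge in m: 0 = out, 0.004 = fully in
- key_start_top (a point): middle of the top of the green start key of the centrifuge; its z axis points straight out of the sloped panel, its y axis along the row of keys. Top 17 x 20 mm, 5 mm proud of the panel; the next keys are 44 mm to either side. Sprung: moves straight in along the panel's normal, bottoming after 4 mm at about 4 N.
- key_stop (a joint): travel of the red stop key (m, 0 = out, 0.004 = in); to be left alone
- key_short (a joint): travel of the yellow short-spin key (m, 0 = out, 0.004 = in); to be left alone
- key_open (a joint): travel of the blue lid-release key (m, 0 = out, 0.004 = in); to be left alone
- heater: dry-block heater, pale grey with an aluminium block full of holes on top, fixed to the bench; 200 mm wide (its y), 240 mm deep (its x), 105 mm high, tube caps to 115 mm; origin at the centre of its underside, front facing its own -x. Has its own green and grey key; leave it alone. It and the centrifuge may have changed places.
- heater_green (a joint): travel of the heater's own green key (m, 0 = out, 0.004 = in); to be left alone
- heater_grey (a joint): travel of the heater's grey key (m, 0 = out, 0.004 = in); to be left alone
- tube_rack: loose blue rack of capped sample tubes, 75 x 200 x 98 mm high, origin at the centre of its underside; a bystander
- pot: loose specimen pot with yellow screw cap, 48 mm across, 62 mm high, between the two instruments, origin at the centre of its underside; a bystander
- tip_box: loose pipette-tip box, blue with grey lid, 87 x 122 x 56 mm high, origin at the centre of its underside; a bystander
- reagent: loose amber reagent bottle, 70 mm across, 150 mm high, behind the instruments, origin at the centre of its underside; a bystander
- slide_box: loose slide box, white with green lid, 95 x 170 x 34 mm high, near the robot's left, origin at the centre of its underside; a bystander
- marker: loose marker pen lying before the gap between the instruments, 139 mm long (its x), 15 mm high, origin at the middle of its underside; a bystander

How it is judged:
By the outcome, as a careful person would: the job done as asked, in the order asked, and still so for the second after the job is handed in, with the robot touching nothing.
It also fails if it takes over 43 s, if anything falls off the work surface, if the arm or the gripper's body presses on something with over 40 N, if the wrist force passes 120 N, or if a joint passes its speed limit or range.

ROBOT

A 6-joint arm with a two-finger parallel gripper is mounted at the origin on the work surface. World frame = base frame: x ahead of the robot, y to its left, z up, the work surface at z = 0. Lengths are in m, angles in degrees, forces in N, time in s.
With the tool pointing down it reaches from about 0.3 to 0.75 m from the base axis. Payload 8.5 kg.
Tool frame: the origin (TCP) lies midway between the tips of the shut fingers; the grasp point (between the pads) lies 19 mm behind it; z points along the fingers, y is the line along which they close (so a half turn about z gives the same grasp; the last joint's range is limited). The gripper opens to 85 mm and grips with 20 to 120 N. Pads are 22 mm wide; open, the fingers measure 114 mm over their backs; the gripper's body (76 mm by 85 mm) begins 54 mm behind the grasp point. The pads swing forward as they close: fully open they stand 13 mm farther back than shut.
Start: joints at [51.778, 21.807, 74.336, -0, 83.858, -12.336], TCP at [0.24, 0.495, 0.209] pointing down, gripper open.
Joint ranges: [-178.18, 178.18], [-50.72, 133.34], [12.68, 142.11], [-81.47, 261.47], [9.98, 163.14], [-165.26, 165.26]. Speed limits (degrees/s): [136.94, 136.94, 180, 180, 180, 180].

INTERFACE

Orientations are given as a 3x3 rotation matrix whose columns are the frame's x, y, z axes.
In Python, from rig import observe, optics, order, spotter gives the robot as it stands.
- The arm moves only by the tool move_arm, never from a script. Its argument "series" is text: rows parted by semicolons, each of 5 numbers parted by spaces: the shift along the tool's x, y, z in cm, then the turn about the tool's z in degrees, then the opening, from -1 (shut) to 1 (fully open). A call has 1 to 8 rows; each row is the pose to reach, as a shift and turn from the pose commanded when the call began, along the tool's axes at that moment; what a row does not reach only later rows make up. A row lasts 1/8 s, in which the tool goes at most 62.5 mm and 10.7 degrees, less where a joint would pass 70% of its speed; a pose out of reach is approached as far as the arm can. A call with a gripper value outside its range is refused whole. The fingers move at their own pace and stop on an object; "force" is the grip in N (left out, the last holds). Time passes only in rows, so rows that repeat a pose let the fingers close. It gives the time, the measured TCP pose, the force, the opening and the grip force at its end, in the units of the state.
- observe(): the state, without advancing time (a new reading comes with each control period).
- optics.get_image(name): name is "scene" or "top" or "wrist"; returns a dict with "pixels" (480x640x3 uint8, blue, green, red), "camera_matrix" (3x3 intrinsics, pixels), "rvec" (rotation vector, rad) and "tvec" (3), from world to camera coordinates, as OpenCV has them. Camera axes: x right, y down, z forward; pixel columns grow to the right and rows downward; lengths in m; the calibration is good to about 2 mm. A picture is of the moment at which its call begins. There is no depth.
- order.close_job(): hands the job in; it is judged then, once.
Trained networks look in the newest picture that a camera, given by its name, has taken for a name from the list of things; names that differ only in an ending like _2 or _b are one class to them, and where a whole thing is asked for, a point or a joint stands for the part that bears it (a point fixed in the world has none). Each returns a list of dicts, best first, with "score" (0 to 1); they miss things now and then, are a little off and sometimes report something else, mostly with a low value. They report only what shows in the picture. A call takes as long as a camera call.
- spotter.find_in(thing, camera): "point" ([x, y, z] in m, in world coordinates, good to about 4 mm: the middle of the surface that is visible of it).
- spotter.cut_out(thing, camera): "pixels" (480x640 bool, what is visible of it).
- spotter.mark_of(thing, camera): "point" ([x, y, z] in m, in world coordinates, good to about 4 mm: a listed point, or the origin of a listed thing).
The state is a dict: "time_s": time; "q": joint angles; "qvel": joint speeds; "joint_efforts": joint torques, N m; "position": TCP position; "tool_rot": TCP orientation; "ft_force": force on the tool from outside, world axes, zero at the start; "wrist_torque": the same for the moment, N m; "grip_width": finger opening in m; "gripper_force": force on a finger pad.
Only numpy, scipy, OpenCV 4.12 (cv2) and the standard library are available. Lean on these libraries where they do the work, as an engineer would, in place of code of your own. Each camera call takes 0.05 s, during which the arm holds its last target. There are 200 camera calls.

## Working session

There is one attempt and no reset: what is moved stays moved. The work goes in short steps, Python scripts to look and compute and a tool call to move; the robot and the scene stay as the last step left them, time stands still between calls to the robot, and variables do not carry over. Pictures are saved under pics/ and viewed, at most 10 in all, crops included, and the job is handed in when it is done.

Besides the shell and the picture viewer there is one more tool, called after ">>>" by a JSON object that holds its "api" and its "payload". move_arm: Moves the arm, as the interface text tells. Its arguments: {"type":"object","properties":{"series":{"type":"string"},"force":{"type":"number"}},"required":["series"]}

```bash
mkdir -p pics
python3 - <<'E'
from rig import observe, optics, spotter
import cv2
for c in ("scene","top"):
    cv2.imwrite(f"pics/{c}0.png",optics.get_image(c)["pixels"])
    for t in ("centrifuge","key_row","lid_hinge","lid_front","key_start_top","heater"):
        print(c,t,[(d["point"],round(d["score"],2)) for d in spotter.mark_of(t,c)[:2]])
s=observe();print(s["time_s"],s["position"],s["tool_rot"],s["ft_force"],s["grip_width"])
E
```

```text
scene centrifuge [([0.5825, -0.2303, 0.002], 0.87)]
scene key_row [([0.4694, -0.2425, 0.0712], 0.63), ([0.58, -0.2332, 0.0036], 0.28)]
scene lid_hinge [([0.7034, -0.2245, 0.1099], 0.85)]
scene lid_front [([0.5754, -0.237, 0.248], 0.91)]
scene key_start_top [([0.4714, -0.2644, 0.0792], 0.48)]
scene heater [([0.5572, 0.2031, -0.0023], 0.64), ([0.4678, -0.245, 0.0732], 0.19)]
top centrifuge [([0.5802, -0.2315, -0.0017], 0.64)]
top key_row [([0.4711, -0.2421, 0.071], 0.81)]
top lid_hinge [([0.7062, -0.2212, 0.1118], 0.9)]
top lid_front [([0.573, -0.2358, 0.2372], 0.62)]
top key_start_top [([0.4734, -0.2617, 0.0774], 0.6)]
top heater [([0.5581, 0.203, -0.0063], 0.94)]
0.7 [0.24012919 0.49478473 0.20944366] [[-8.99662807e-01  4.36585424e-01  3.33463105e-05]
 [ 4.36585424e-01  8.99662808e-01 -1.45682262e-05]
 [-3.63607105e-05  1.45202184e-06 -9.99999999e-01]] [-1.01898245 -0.05654303  0.00884616] 0.0856412480167385
```

```bash
ls -la; python3 -c "
import cv2,numpy as np
a=cv2.imread('pics/scene0.png');b=cv2.imread('pics/top0.png')
cv2.imwrite('pics/both.png',cv2.resize(np.vstack([a,b]),(400,600)))"
```

```text
total 12
drwxr-xr-x  3 agent agent 4096 Nov 30 08:58 .
drwxr-xr-x 23 root  root  4096 Nov 30 08:58 ..
drwxr-xr-x  2 agent agent 4096 Nov 30 08:58 pics
```

View pics/scene0.png

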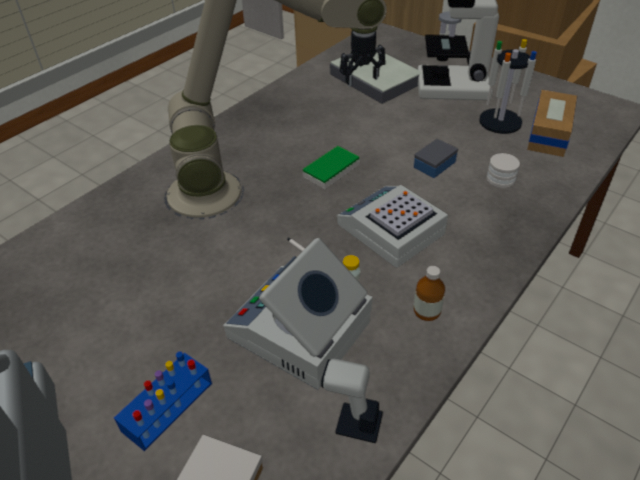

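View pics/top0.png

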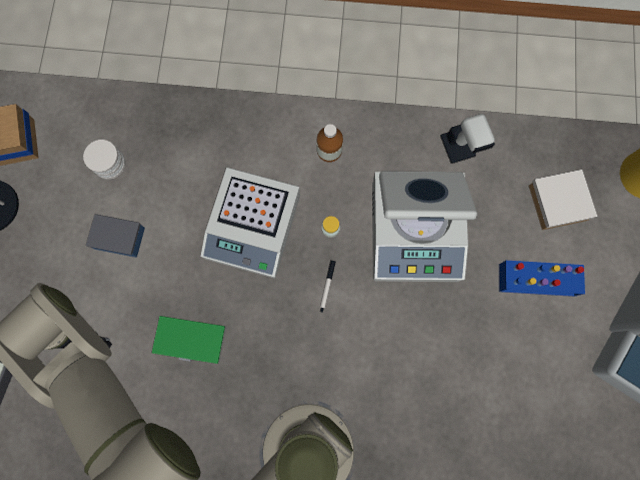

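The scene picture shows the lid open about 40° (front edge near (320,245)), with the keys at its left. In the top picture the keys sit in one row: blue (395,269), yellow (412,269), green (429,269), red (446,269). The heater is at (250,220), well away from the keys.

```bash
cat > h.py <<'E'
import numpy as np,cv2
from rig import observe, optics, spotter
def ray(im,uv):
    R=cv2.Rodrigues(np.array(im["rvec"],float))[0];t=np.array(im["tvec"],float).ravel()
    d=R.T@np.linalg.inv(im["camera_matrix"])@[uv[0],uv[1],1];return -R.T@t,d/np.linalg.norm(d)
def cen(thing,cam):
    r=spotter.cut_out(thing,cam)
    if not r: return None
    v,u=np.nonzero(r[0]["pixels"]);return np.array([u.mean(),v.mean()]),len(u),r[0]["score"]
def tool(p,s=None):
    "shift in tool axes, cm, from the measured pose to world point p"
    s=s or observe();return np.round(np.array(s["tool_rot"]).T@(np.array(p)-s["position"])*100,2)
E
python3 - <<'E'
from h import *
ims={c:optics.get_image(c) for c in("top","scene")}
for k in("key_open","key_short","key_start","key_stop"):
    A=np.zeros((3,3));b=np.zeros(3)
    for c in ims:
        r=cen(k,c)
        if r is None: print(k,c,None);continue
        o,d=ray(ims[c],r[0]);P=np.eye(3)-np.outer(d,d);A+=P;b+=P@o
        print(k,c,r[0].round(1),r[1],round(r[2],2),(o+d*(0.0785-o[2])/d[2]).round(4))
    print(k,np.linalg.lstsq(A,b,rcond=None)[0].round(4))
print(tool([0.57,-0.235,0.30]),observe()["time_s"])
E
```

```text
key_open top [393.9 268.9] 84 0.41 [ 0.4633 -0.1753  0.0785]
key_open scene None
key_open [ 0.4603 -0.1731  0.0966]
key_short top [411.6 269.1] 42 0.45 [ 0.4669 -0.2198  0.0785]
key_short scene [314.2 295.9] 6790 0.72 [ 0.5796 -0.1677  0.0785]
key_short [ 0.5168 -0.1855  0.0432]
key_start top [428.8 269.5] 40 0.63 [ 0.4698 -0.2632  0.0785]
key_start scene None
key_start [ 0.4619 -0.2548  0.1247]
key_stop top [445.3 269.5] 39 0.63 [ 0.4735 -0.3046  0.0785]
key_stop scene None
key_stop [ 0.4626 -0.2913  0.1413]
[-61.54 -51.25  -9.06] 1.2
```

Run:
```python
from h import *
print(tool([0.609,-0.228,0.285]))
```

```text
[-64.74 -48.92  -7.56]
```

>>> {"api": "move_arm", "payload": {"series": "0 0 -7.5 -10 -1; -64.7 -48.9 -7.5 -20 -1; -64.7 -48.9 -7.5 -30.5 -1; -64.7 -48.9 -7.5 -30.5 -1; -64.7 -48.9 -7.5 -30.5 -1; -64.7 -48.9 -7.5 -30.5 -1; -64.7 -48.9 -7.5 -30.5 -1; -64.7 -48.9 -7.5 -30.5 -1", "force": 20}}

```text
time_s: 2.2
position: [0.4355, 0.1119, 0.2788]
tool_rot: [[-0.997, -0.08, 0.001], [-0.08, 0.997, 0.0], [-0.001, 0.0, -1.0]]
ft_force: [0.9, 1.1, 0.9]
grip_width: 0.0001
gripper_force: 0.0
```

Run:
```python
from h import *
s=observe();print(tool([0.609,-0.228,0.285],s),s["tool_rot"],s["position"],s["grip_width"],s["time_s"])
```

```text
[-14.57 -35.28  -0.61] [[-9.96766309e-01 -8.03519437e-02  6.99967991e-04]
 [-8.03518883e-02  9.96766554e-01  1.07031774e-04]
 [-7.06304893e-04  5.04419167e-05 -9.99999749e-01]] [0.43545731 0.11190626 0.27884964] 0.0001105412086186286 2.2
```

>>> {"api": "move_arm", "payload": {"series": "-14.5 -35 -0.5 0 -1; -14.5 -35 -0.5 0 -1; -14.5 -35 -0.5 0 -1; -14.5 -35 -0.5 0 -1; -14.5 -35 -0.5 0 -1; -14.5 -35 -0.5 0 -1; -14.5 -35 -0.5 0 -1; -14.5 -35 -0.5 0 -1"}}

```text
time_s: 3.2
position: [0.6075, -0.2231, 0.2833]
tool_rot: [[-0.997, -0.08, -0.0], [-0.08, 0.997, 0.001], [0.0, 0.001, -1.0]]
ft_force: [-0.4, 0.1, 0.2]
grip_width: 0.0003
gripper_force: 0.0
```

Run:
```python
from h import *
im=optics.get_image("wrist");cv2.imwrite("pics/w1.png",im["pixels"])
for c in("top","scene"):
  for t in("lid_front","lid_hinge"):print(c,t,[(np.round(d["point"],4),round(d["score"],2)) for d in spotter.mark_of(t,c)[:1]])
s=observe();print(s["position"],s["ft_force"],s["time_s"])
H=np.array([.7036,-.2208,.112]);f=np.array([np.cos(np.radians(4.6)),np.sin(np.radians(4.6)),0])
for th in (40,38,34,30,25,20,15,10,5,2,0,-1):
    a=np.radians(8.34+th);p=H-f*(.1516*np.cos(a)-.011);p[2]=.112+.1516*np.sin(a);print(th,p.round(4),tool(p,s))
```

```text
top lid_front [(array([ 0.5752, -0.2358,  0.2381]), 0.72)]
top lid_hinge [(array([ 0.7057, -0.2226,  0.1109]), 0.56)]
scene lid_front [(array([ 0.4831, -0.5614,  0.0066]), 0.72)]
scene lid_hinge [(array([ 0.7056, -0.2204,  0.11  ]), 0.61)]
[ 0.6073853  -0.22214437  0.28442076] [ 0.43983783  0.12322388 -0.07790503] 3.45
40 [ 0.6141 -0.228   0.2253] [-0.62 -0.64  5.92]
38 [ 0.6102 -0.2283  0.2217] [-0.23 -0.63  6.28]
34 [ 0.6029 -0.2289  0.2141] [ 0.51 -0.63  7.03]
30 [ 0.596  -0.2295  0.206 ] [ 1.2  -0.63  7.84]
25 [ 0.5883 -0.2301  0.1953] [ 1.97 -0.63  8.91]
20 [ 0.5816 -0.2306  0.184 ] [ 2.65 -0.63 10.04]
15 [ 0.5758 -0.2311  0.1721] [ 3.23 -0.63 11.23]
10 [ 0.5711 -0.2315  0.1597] [ 3.7  -0.62 12.47]
5 [ 0.5675 -0.2317  0.147 ] [ 4.06 -0.62 13.74]
2 [ 0.5659 -0.2319  0.1392] [ 4.23 -0.62 14.52]
0 [ 0.5651 -0.2319  0.134 ] [ 4.31 -0.62 15.04]
-1 [ 0.5647 -0.232   0.1314] [ 4.35 -0.62 15.3 ]
```

View pics/w1.png

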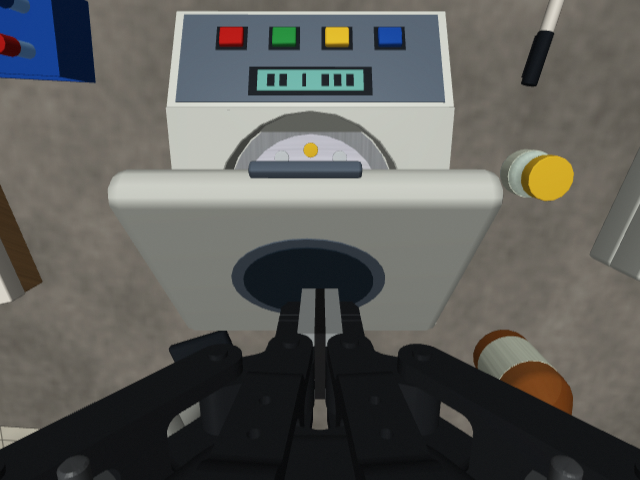

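The wrist picture shows the shut fingertips at (320,300) over the middle of the lid. The green key is clearly visible at (284,37).

>>> {"api": "move_arm", "payload": {"series": "-0.2 -0.6 2.5 0 -1; -0.2 -0.6 5 0 -1; -0.2 -0.6 6.2 0 -1; 0.1 -0.6 6.6 0 -1; 0.5 -0.6 7.0 0 -1; 0.8 -0.6 7.4 0 -1; 1.2 -0.6 7.8 0 -1; 1.5 -0.6 8.3 0 -1"}}

```text
time_s: 4.45
position: [0.593, -0.2307, 0.2009]
tool_rot: [[-0.997, -0.08, 0.001], [-0.08, 0.997, -0.001], [-0.001, -0.001, -1.0]]
ft_force: [-0.3, -0.1, 2.4]
grip_width: -0.0001
gripper_force: 0.9
```

>>> {"api": "move_arm", "payload": {"series": "0.5 0 0.6 0 -1; 1.15 0 1.7 0 -1; 1.75 0 2.9 0 -1; 2.2 0 4.1 0 -1; 2.4 0 4.8 0 -1; 2.55 0 5.4 0 -1; 2.65 0 5.8 0 -1; 2.65 0 5.8 0 -1"}}

```text
time_s: 5.45
position: [0.5667, -0.2326, 0.1423]
tool_rot: [[-0.997, -0.081, -0.0], [-0.081, 0.997, 0.0], [0.0, 0.0, -1.0]]
ft_force: [-0.2, 0.2, -1.1]
grip_width: -0.0001
gripper_force: 0.0
```

>>> {"api": "move_arm", "payload": {"series": "0.05 0 0.2 0 -1; 0.05 0 0.35 0 -1; 0.1 0 0.5 0 -1; 0.1 0 0.6 0 -1; 0.1 0 0.6 0 -1"}}

```text
time_s: 6.08
position: [0.5657, -0.2327, 0.1365]
tool_rot: [[-0.997, -0.08, -0.0], [-0.08, 0.997, 0.0], [0.0, 0.0, -1.0]]
ft_force: [-1.1, 0.0, 0.2]
grip_width: -0.0
gripper_force: 0.1
```

>>> {"api": "move_arm", "payload": {"series": "0 0 0.1 0 -1; 0 0 0.2 0 -1; 0 0 0.2 0 -1"}}

```text
time_s: 6.45
position: [0.5657, -0.2327, 0.1345]
tool_rot: [[-0.997, -0.08, -0.0], [-0.08, 0.997, 0.0], [0.0, 0.0, -1.0]]
ft_force: [-0.7, 0.6, 0.5]
grip_width: 0.0001
gripper_force: 0.2
```

>>> {"api": "move_arm", "payload": {"series": "0 0 0.1 0 -1; 0 0 0.15 0 -1; 0 0 0.15 0 -1"}}

```text
time_s: 6.82
position: [0.5657, -0.2327, 0.133]
tool_rot: [[-0.997, -0.08, 0.0], [-0.08, 0.997, 0.0], [-0.0, 0.0, -1.0]]
ft_force: [0.1, -0.0, 0.4]
grip_width: 0.0002
gripper_force: 0.3
```

>>> {"api": "move_arm", "payload": {"series": "0 0 0.05 0 -1; 0 0 0.1 0 -1"}}

```text
time_s: 7.08
position: [0.5657, -0.2327, 0.1321]
tool_rot: [[-0.997, -0.08, -0.0], [-0.08, 0.997, -0.0], [0.0, -0.0, -1.0]]
ft_force: [-0.7, 0.8, 1.2]
grip_width: 0.0003
gripper_force: 0.7
```

>>> {"api": "move_arm", "payload": {"series": "0 0 0.05 0 -1; 0 0 0.1 0 -1"}}

```text
time_s: 7.32
position: [0.5657, -0.2327, 0.1311]
tool_rot: [[-0.997, -0.081, -0.0], [-0.081, 0.997, -0.0], [0.0, -0.0, -1.0]]
ft_force: [-1.5, -0.2, 1.0]
grip_width: -0.0
gripper_force: 0.7
```

>>> {"api": "move_arm", "payload": {"series": "0 0 0.05 0 -1; 0 0 0.1 0 -1"}}

```text
time_s: 7.58
position: [0.5657, -0.2328, 0.1301]
tool_rot: [[-0.997, -0.08, 0.0], [-0.08, 0.997, -0.0], [0.0, -0.0, -1.0]]
ft_force: [-1.5, -1.0, 1.5]
grip_width: 0.0002
gripper_force: 0.7
```

Run:
```python
from h import *
cv2.imwrite("pics/s2.png",cv2.resize(optics.get_image("scene")["pixels"][200:400,180:420],(720,600),interpolation=cv2.INTER_CUBIC))
for c in("top","wrist","scene"):
  for t in("lid_front",):print(c,t,[(np.round(d["point"],4),round(d["score"],2)) for d in spotter.mark_of(t,c)[:1]])
s=observe();print(s["position"],s["ft_force"])
```

```text
top lid_front [(array([ 0.5752, -0.2358,  0.2381]), 0.72)]
wrist lid_front [(array([ 0.577 , -0.2336,  0.2445]), 0.6)]
scene lid_front [(array([ 0.5284, -0.2399,  0.1621]), 0.76)]
[ 0.56572378 -0.23269441  0.13002636] [-0.31450919 -0.648733    1.43835294]
```

View pics/s2.png

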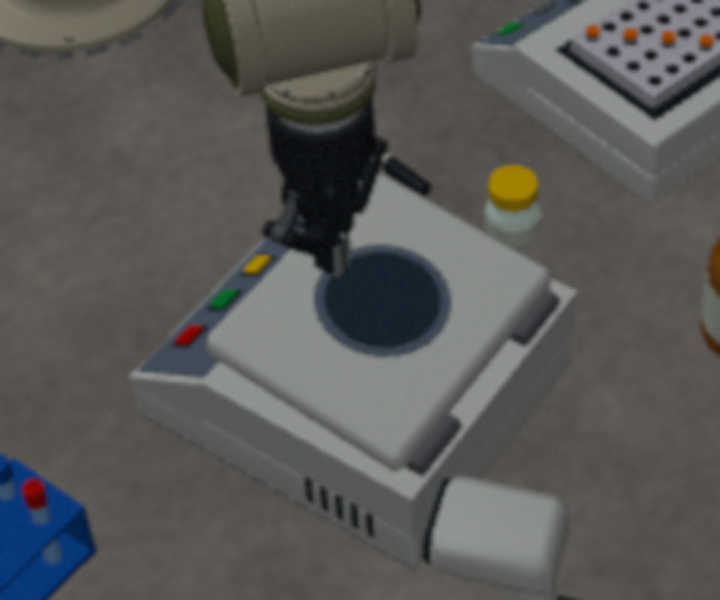

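Run:
```python
from h import *
a=optics.get_image("wrist");b=optics.get_image("top")
for c in("top","wrist","scene"):
  for t in("lid_front","lid_hinge"):print(c,t,[(np.round(d["point"],4),round(d["score"],2)) for d in spotter.mark_of(t,c)[:1]])
cv2.imwrite("pics/w3.png",a["pixels"])
f=np.array([np.cos(np.radians(4.6)),np.sin(np.radians(4.6)),0]);H=np.array([.7036,-.2208,.112])
for im in (a,b,optics.get_image("scene")):
  for th in(0,3,6,9):
    r=np.radians(6.93+th);p=H-f*.1823*np.cos(r);p[2]+=.1823*np.sin(r)
    l=np.array([-f[1],f[0],0])*.107
    print(th,cv2.projectPoints(np.array([p-l,p,p+l]),im["rvec"],im["tvec"],im["camera_matrix"],None)[0].reshape(-1).round(0))
```

```text
top lid_front []
top lid_hinge [(array([ 0.7059, -0.2229,  0.1101]), 0.76)]
wrist lid_front [(array([ 0.5248, -0.2372,  0.1601]), 0.91)]
wrist lid_hinge []
scene lid_front [(array([ 0.5284, -0.2399,  0.1621]), 0.76)]
scene lid_hinge [(array([ 0.7023, -0.2212,  0.1091]), 0.56)]
0 [ 54. 193. 325. 193. 596. 193.]
3 [ 39. 201. 325. 201. 612. 201.]
6 [ 22. 211. 325. 211. 629. 211.]
9 [  4. 223. 326. 223. 648. 223.]
0 [466. 244. 423. 244. 379. 243.]
3 [467. 243. 423. 242. 380. 242.]
6 [468. 241. 424. 241. 380. 240.]
9 [469. 239. 425. 239. 380. 239.]
0 [248. 317. 277. 287. 303. 259.]
3 [248. 315. 277. 284. 303. 257.]
6 [248. 312. 277. 282. 304. 254.]
9 [248. 310. 278. 280. 304. 252.]
```

View pics/w3.png

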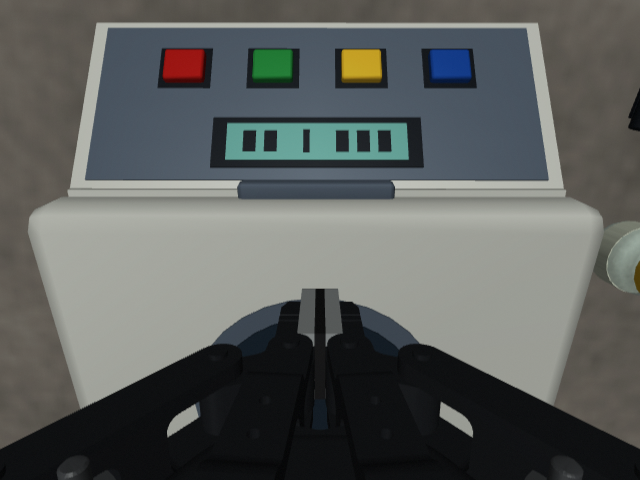

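The wrist picture shows the lid almost shut, perhaps 3° open (width 29–603 px, front edge near row 197). The fingertips are at row 290, on the rim of the dark window, which may be recessed. I'll lift off and push nearer the front edge instead.

>>> {"api": "move_arm", "payload": {"series": "0 0 -2 0 -1; 0 0 -3 0 -1; 2 0 -3 0 -1; 2 0 -2.2 0 -1; 2 0 -1.6 0 -1; 2 0 -1.6 0 -1"}}

```text
time_s: 8.98
position: [0.5459, -0.2341, 0.1451]
tool_rot: [[-0.997, -0.081, -0.001], [-0.081, 0.997, 0.001], [0.001, 0.001, -1.0]]
ft_force: [0.4, 0.0, 1.4]
grip_width: 0.0002
gripper_force: 0.0
```

>>> {"api": "move_arm", "payload": {"series": "0 0 0.2 0 -1; 0 0 0.4 0 -1; 0 0 0.5 0 -1"}}

```text
time_s: 9.35
position: [0.5458, -0.2343, 0.1409]
tool_rot: [[-0.997, -0.081, -0.0], [-0.081, 0.997, 0.0], [0.0, 0.0, -1.0]]
ft_force: [-0.2, 0.4, -0.6]
grip_width: 0.0
gripper_force: 0.0
```

>>> {"api": "move_arm", "payload": {"series": "0 0 0.2 0 -1; 0 0 0.4 0 -1"}}

```text
time_s: 9.6
position: [0.5458, -0.2344, 0.137]
tool_rot: [[-0.997, -0.08, 0.0], [-0.08, 0.997, -0.0], [-0.0, -0.0, -1.0]]
ft_force: [-0.4, 0.5, -1.0]
grip_width: -0.0001
gripper_force: 0.0
```

>>> {"api": "move_arm", "payload": {"series": "0 0 0.15 0 -1; 0 0 0.3 0 -1"}}

```text
time_s: 9.85
position: [0.5457, -0.2343, 0.134]
tool_rot: [[-0.997, -0.08, -0.0], [-0.08, 0.997, 0.0], [0.0, 0.0, -1.0]]
ft_force: [-0.6, -0.3, -0.8]
grip_width: 0.0001
gripper_force: 0.0
```

>>> {"api": "move_arm", "payload": {"series": "0 0 0.1 0 -1; 0 0 0.2 0 -1"}}

```text
time_s: 10.1
position: [0.5457, -0.2344, 0.1321]
tool_rot: [[-0.997, -0.08, 0.0], [-0.08, 0.997, -0.0], [-0.0, -0.0, -1.0]]
ft_force: [-1.1, 0.1, 0.6]
grip_width: -0.0001
gripper_force: 0.6
```

>>> {"api": "move_arm", "payload": {"series": "0 0 0.1 0 -1; 0 0 0.2 0 -1"}}

```text
time_s: 10.35
position: [0.5457, -0.2344, 0.1302]
tool_rot: [[-0.997, -0.08, 0.0], [-0.08, 0.997, -0.0], [-0.0, -0.0, -1.0]]
ft_force: [-1.0, 0.4, 2.0]
grip_width: -0.0002
gripper_force: 0.6
```

>>> {"api": "move_arm", "payload": {"series": "0 0 0.1 0 -1; 0 0 0.2 0 -1"}}

```text
time_s: 10.6
position: [0.5457, -0.2344, 0.1281]
tool_rot: [[-0.997, -0.08, 0.0], [-0.08, 0.997, -0.0], [-0.0, -0.0, -1.0]]
ft_force: [-0.9, -0.2, 1.3]
grip_width: -0.0001
gripper_force: 0.6
```

>>> {"api": "move_arm", "payload": {"series": "0 0 0.1 0 -1; 0 0 0.2 0 -1"}}

```text
time_s: 10.85
position: [0.5457, -0.2344, 0.126]
tool_rot: [[-0.997, -0.08, -0.0], [-0.08, 0.997, -0.0], [0.0, -0.0, -1.0]]
ft_force: [-1.7, 0.1, 1.2]
grip_width: 0.0003
gripper_force: 0.6
```

Run:
```python
from h import *
a=optics.get_image("wrist")
for t in("lid_front","key_row","key_start_top"):print(t,[(np.round(d["point"],4),round(d["score"],2)) for d in spotter.mark_of(t,"wrist")[:1]])
cv2.imwrite("pics/w4.png",a["pixels"])
f=np.array([np.cos(np.radians(4.6)),np.sin(np.radians(4.6)),0]);H=np.array([.7036,-.2208,.112]);s=observe();print(s["ft_force"],s["position"])
for th in(0,3,6):
    r=np.radians(6.93+th);p=H-f*.1823*np.cos(r);p[2]+=.1823*np.sin(r)
    l=np.array([-f[1],f[0],0])*.107
    print(th,cv2.projectPoints(np.array([p-l,p,p+l,s["position"]]),a["rvec"],a["tvec"],a["camera_matrix"],None)[0].reshape(-1).round(0))
```

```text
lid_front [(array([ 0.5234, -0.2361,  0.1513]), 0.71)]
key_row [(array([ 0.4709, -0.2445,  0.0725]), 0.86)]
key_start_top [(array([ 0.4726, -0.263 ,  0.0785]), 0.86)]
[-0.25167399 -0.0891088   0.762593  ] [ 0.54583128 -0.23429828  0.12595523]
0 [ 57. 244. 325. 244. 593. 244. 322. 289.]
3 [ 42. 255. 325. 255. 609. 255. 322. 289.]
6 [ 25. 268. 325. 268. 626. 268. 322. 289.]
```

View pics/w4.png

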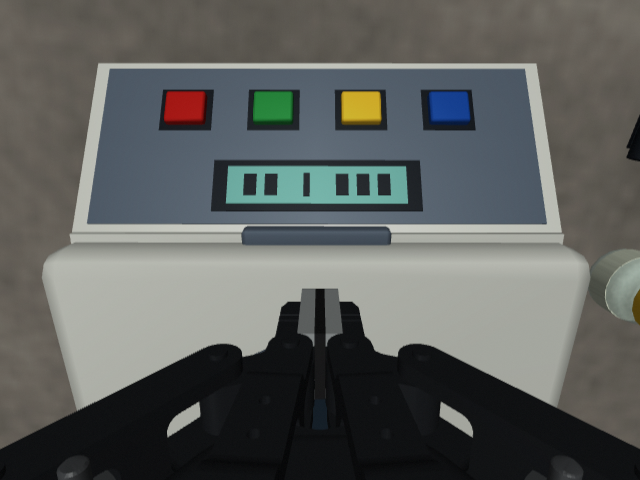

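The wrist picture shows the lid at 43–590 px, against about 57–593 predicted for shut, so it is still about 1–1.5° open. I'll keep going until I feel the stop.

>>> {"api": "move_arm", "payload": {"series": "0 0 0.1 0 -1; 0 0 0.2 0 -1"}}

```text
time_s: 11.3
position: [0.5457, -0.2343, 0.1241]
tool_rot: [[-0.997, -0.08, -0.0], [-0.08, 0.997, -0.0], [0.0, -0.0, -1.0]]
ft_force: [-0.8, 0.2, 1.6]
grip_width: -0.0002
gripper_force: 0.6
```

>>> {"api": "move_arm", "payload": {"series": "0 0 0.1 0 -1; 0 0 0.15 0 -1"}}

```text
time_s: 11.55
position: [0.5457, -0.2344, 0.1225]
tool_rot: [[-0.997, -0.08, -0.0], [-0.08, 0.997, -0.0], [0.0, -0.0, -1.0]]
ft_force: [-1.3, -0.1, 1.3]
grip_width: 0.0003
gripper_force: 0.6
```

>>> {"api": "move_arm", "payload": {"series": "0 0 0.1 0 -1; 0 0 0.15 0 -1"}}

```text
time_s: 11.8
position: [0.5457, -0.2344, 0.121]
tool_rot: [[-0.997, -0.08, -0.0], [-0.08, 0.997, -0.0], [0.0, -0.0, -1.0]]
ft_force: [-0.7, 0.0, 1.6]
grip_width: 0.0002
gripper_force: 0.6
```

>>> {"api": "move_arm", "payload": {"series": "0 0 0.1 0 -1; 0 0 0.15 0 -1"}}

```text
time_s: 12.05
position: [0.5457, -0.2344, 0.1195]
tool_rot: [[-0.997, -0.08, -0.0], [-0.08, 0.997, 0.0], [0.0, 0.0, -1.0]]
ft_force: [-0.9, 0.2, 1.2]
grip_width: 0.0001
gripper_force: 0.6
```

>>> {"api": "move_arm", "payload": {"series": "0 0 0.1 0 -1; 0 0 0.15 0 -1"}}

```text
time_s: 12.3
position: [0.5457, -0.2344, 0.118]
tool_rot: [[-0.997, -0.08, -0.0], [-0.08, 0.997, 0.0], [0.0, 0.0, -1.0]]
ft_force: [-1.0, -1.5, 0.8]
grip_width: -0.0002
gripper_force: 0.6
```

Run:
```python
from h import *
for c in("wrist","scene"):
  a=optics.get_image(c)
  for t in("lid_front",):print(c,t,[(np.round(d["point"],4),round(d["score"],2)) for d in spotter.mark_of(t,c)[:1]])
  r=spotter.cut_out("lid",c)
  if r:
    m=r[0]["pixels"];v,u=np.nonzero(m);print(r[0]["score"],u.min(),u.max(),v.min(),v.max())
  f=np.array([np.cos(np.radians(4.6)),np.sin(np.radians(4.6)),0]);H=np.array([.7036,-.2208,.112])
  for th in(0,2):
    r=np.radians(th);l=np.array([-f[1],f[0],0])
    P=[H-f*(x*np.cos(r)-z*np.sin(r))+l*y+[0,0,x*np.sin(r)+z*np.cos(r)] for x in(.181,.003) for z in(.022,-.004) for y in(-.107,.107)]
    q=cv2.projectPoints(np.array(P),a["rvec"],a["tvec"],a["camera_matrix"],None)[0].reshape(-1,2).round(0);print(th,q.tolist())
s=observe();print(s["ft_force"],s["position"])
```

```text
wrist lid_front [(array([ 0.5214, -0.2368,  0.1444]), 0.9)]
0.83 42 590 224 436
0 [[43.0, 250.0], [607.0, 250.0], [82.0, 233.0], [567.0, 233.0], [109.0, 591.0], [539.0, 592.0], [132.0, 540.0], [515.0, 540.0]]
2 [[33.0, 258.0], [618.0, 258.0], [74.0, 237.0], [576.0, 237.0], [109.0, 593.0], [538.0, 593.0], [132.0, 540.0], [515.0, 540.0]]
scene lid_front [(array([ 0.5233, -0.2393,  0.1452]), 0.82)]
0.67 249 363 260 356
0 [[248.0, 317.0], [303.0, 259.0], [249.0, 324.0], [303.0, 266.0], [313.0, 353.0], [366.0, 289.0], [314.0, 360.0], [365.0, 296.0]]
2 [[248.0, 315.0], [303.0, 257.0], [248.0, 323.0], [303.0, 265.0], [314.0, 353.0], [366.0, 289.0], [314.0, 360.0], [365.0, 296.0]]
[-0.62105899 -0.19431468 -0.28395268] [ 0.54582555 -0.23430284  0.11801692]
```

Run:
```python
from h import *
a=optics.get_image("scene");s=observe()
P=[[.5657,-.2327,.130],[.5657,-.2327,.145],s["position"],s["position"]+[0,0,.02]]
q=cv2.projectPoints(np.array(P),a["rvec"],a["tvec"],a["camera_matrix"],None)[0].reshape(-1,2);print(q.round(1),(q-[180,200])*3)
cv2.imwrite("pics/s5.png",cv2.resize(a["pixels"][230:380,220:400],(720,600),interpolation=cv2.INTER_CUBIC));print((q-[220,230])*4)
print(tool([0,0,0],s),s["ft_force"])
```

```text
[[291.2 295.6]
 [290.8 291.3]
 [284.5 295.4]
 [284.  289.7]] [[333.53208792 286.69069503]
 [332.44799431 273.83994671]
 [313.62876863 286.22409412]
 [311.99687905 269.24311812]]
[[284.70945055 262.25426003]
 [283.26399241 245.11992895]
 [258.1716915  261.63212549]
 [255.99583874 238.99082416]]
[52.52 27.75 11.8 ] [-0.03112238  0.21368253 -0.15229937]
```

View pics/s5.png

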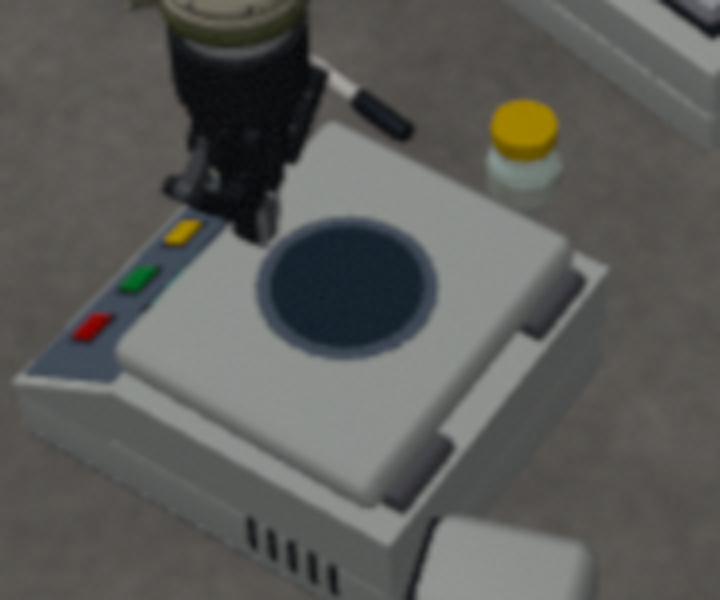

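The scene crop shows the fingertip ending near (262,243), on the lid top just ahead of the window. The tip therefore looks about 16 mm higher than the reported TCP. The lid still moves with the tool, so I'll keep going down gently to the stop.

>>> {"api": "move_arm", "payload": {"series": "0 0 0.1 0 -1; 0 0 0.15 0 -1"}}

```text
time_s: 12.9
position: [0.5456, -0.2343, 0.1166]
tool_rot: [[-0.997, -0.08, -0.0], [-0.08, 0.997, -0.0], [0.0, 0.0, -1.0]]
ft_force: [-0.9, 1.5, 0.6]
grip_width: 0.0
gripper_force: 0.6
```

>>> {"api": "move_arm", "payload": {"series": "0 0 0.1 0 -1; 0 0 0.15 0 -1"}}

```text
time_s: 13.15
position: [0.5457, -0.2344, 0.115]
tool_rot: [[-0.997, -0.08, -0.0], [-0.08, 0.997, 0.0], [0.0, 0.0, -1.0]]
ft_force: [-0.9, 0.1, 2.3]
grip_width: -0.0003
gripper_force: 0.6
```

>>> {"api": "move_arm", "payload": {"series": "0 0 0.1 0 -1; 0 0 0.15 0 -1"}}

```text
time_s: 13.4
position: [0.5457, -0.2344, 0.1135]
tool_rot: [[-0.997, -0.08, -0.0], [-0.08, 0.997, -0.0], [0.0, -0.0, -1.0]]
ft_force: [-1.6, 0.9, 1.4]
grip_width: -0.0001
gripper_force: 0.6
```

>>> {"api": "move_arm", "payload": {"series": "0 0 0.1 0 -1; 0 0 0.15 0 -1"}}

```text
time_s: 13.65
position: [0.5457, -0.2344, 0.1122]
tool_rot: [[-0.997, -0.08, 0.0], [-0.08, 0.997, -0.0], [-0.0, -0.0, -1.0]]
ft_force: [-2.4, 1.0, 5.0]
grip_width: 0.0002
gripper_force: 2.2
```

>>> {"api": "move_arm", "payload": {"series": "0 0 0.1 0 -1; 0 0 0.15 0 -1"}}

```text
time_s: 13.9
position: [0.5458, -0.2344, 0.112]
tool_rot: [[-0.997, -0.081, 0.001], [-0.081, 0.997, -0.001], [-0.001, -0.001, -1.0]]
ft_force: [-4.8, 1.8, 14.1]
grip_width: -0.0001
gripper_force: 7.2
```

>>> {"api": "move_arm", "payload": {"series": "0 0 0.05 0 -1; 0 0 0.1 0 -1"}}

```text
time_s: 14.15
position: [0.5458, -0.2345, 0.112]
tool_rot: [[-0.997, -0.081, 0.002], [-0.081, 0.997, -0.001], [-0.001, -0.002, -1.0]]
ft_force: [-7.6, 3.4, 21.0]
grip_width: -0.0003
gripper_force: 10.5
```

Run:
```python
from h import *
for c in("wrist","scene"):
  a=optics.get_image(c)
  print(c,[(np.round(d["point"],4),round(d["score"],2)) for d in spotter.mark_of("lid_front",c)[:1]])
  r=spotter.cut_out("lid",c)
  if r:
    v,u=np.nonzero(r[0]["pixels"]);print(u.min(),u.max(),v.min(),v.max())
s=observe();print(s["ft_force"],s["position"],s["gripper_force"],s["q"])
```

```text
wrist [(array([ 0.5198, -0.239 ,  0.1379]), 0.78)]
42 590 224 435
scene [(array([ 0.5221, -0.2393,  0.1371]), 0.59)]
250 364 261 357
[-6.7870777   2.36033203 19.20751215] [ 0.54581399 -0.23444472  0.11202311] 9.271252197650028 [-3.46433951e+01  3.08564714e+01  7.58981298e+01 -2.18254379e-02
  7.31162098e+01 -1.29262710e+02]
```

The lid is firmly on its stop: force rose to 20 N with no further travel, and the front edge is at z ≈ 0.137. I'll lift off and hover over the green key to check the tip offset.

>>> {"api": "move_arm", "payload": {"series": "0 0 -2 0 -1; 0 0 -5 0 -1; 4 -1 -5 0 -1; 8.4 -2.2 -5 0 -1; 8.4 -2.2 -3 0 -1; 8.4 -2.2 -1 0 -1; 8.4 -2.2 0 0 -1; 8.4 -2.2 0 0 -1"}}

```text
time_s: 15.45
position: [0.4638, -0.2629, 0.1092]
tool_rot: [[-0.997, -0.081, -0.001], [-0.081, 0.997, 0.001], [0.001, 0.001, -1.0]]
ft_force: [-0.3, 0.3, -0.0]
grip_width: 0.0002
gripper_force: 0.0
```

Run:
```python
from h import *
a=optics.get_image("wrist");s=observe();print(s["position"],s["ft_force"])
Y={"key_open":.066,"key_short":.022,"key_start":-.022,"key_stop":-.066}
f=np.array([np.cos(np.radians(4.6)),np.sin(np.radians(4.6)),0]);l=np.array([-f[1],f[0],0])
O=np.array([.582,-.2305,0]);
for k in Y:
    r=cen(k,"wrist")
    p=O-f*.1145+l*Y[k]+[0,0,.0776]
    q=cv2.projectPoints(p.reshape(1,3),a["rvec"],a["tvec"],a["camera_matrix"],None)[0].ravel()
    print(k,r and (r[0].round(1),r[1],round(r[2],2)),q.round(1))
R=cv2.Rodrigues(np.array(a["rvec"]))[0];print((-R.T@np.ravel(a["tvec"])).round(4),a["camera_matrix"][0][0])
print(cv2.projectPoints(np.array([s["position"]]),a["rvec"],a["tvec"],a["camera_matrix"],None)[0])
cv2.imwrite("pics/w6.png",a["pixels"])
b=optics.get_image("scene");P=np.array([s["position"]-[0,0,.02],s["position"],s["position"]+[0,0,.02]])
q=cv2.projectPoints(P,b["rvec"],b["tvec"],b["camera_matrix"],None)[0].reshape(-1,2);print((q-[190,220])*4)
cv2.imwrite("pics/s6.png",cv2.resize(b["pixels"][220:370,190:370],(720,600),interpolation=cv2.INTER_CUBIC))
```

```text
[ 0.46404968 -0.2630893   0.10981566] [0.67355685 0.56383362 0.79563881]
key_open (array([486.2, 277.1]), 1293, 0.71) [495.6 275.9]
key_short (array([401.4, 277.2]), 1269, 0.67) [409.6 275.9]
key_start (array([373.5, 292. ]), 63973, 0.22) [323.5 275.9]
key_stop (array([231.6, 277. ]), 1298, 0.72) [237.5 275.9]
[ 0.3957 -0.2695  0.2727] 406.46777176668616
[[[321.85656205 290.2126326 ]]]
[[246.80395729 298.61055274]
 [243.40587783 276.56354169]
 [239.94081284 254.0819232 ]]
```

View pics/w6.png

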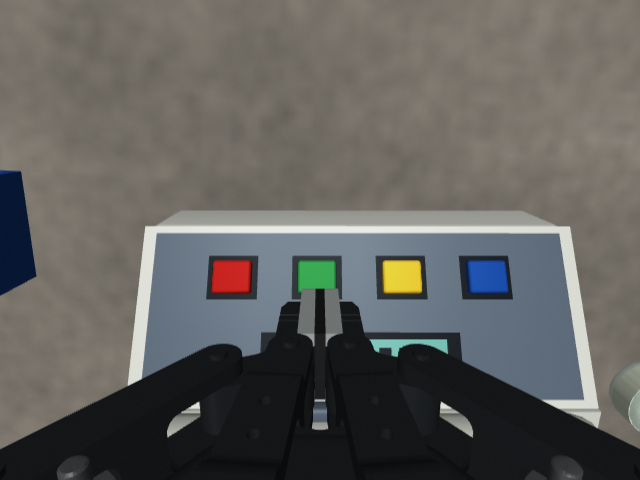

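View pics/s6.png

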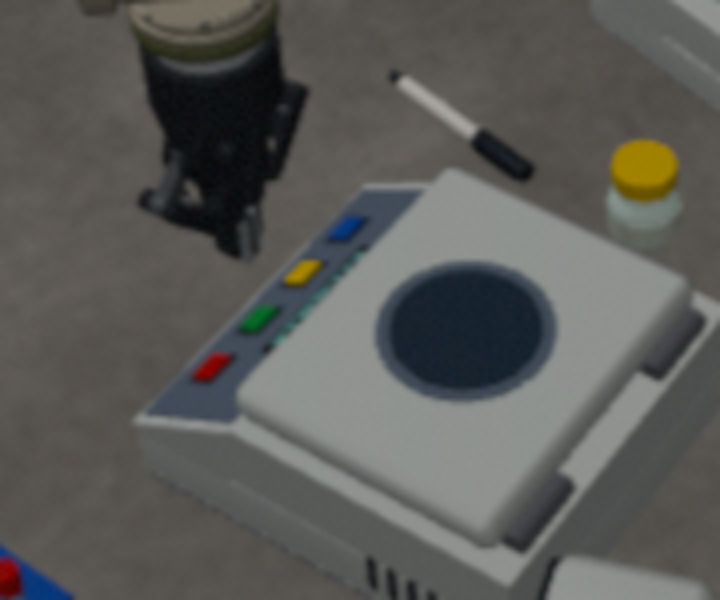

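Both pictures show the shut fingertips above the green key's front edge. The key is centred at about (317,277) in the wrist view and (260,320) in the scene crop. The lid is shut. The real tip sits about 2 cm above the reported TCP, so I'll come down along the panel normal, allowing for that.

>>> {"api": "move_arm", "payload": {"series": "1 -0.15 1 0 -1; 1 -0.15 3 0 -1; 1 -0.15 4.4 0 -1; 1 -0.15 4.4 0 -1"}}

```text
time_s: 16.25
position: [0.4533, -0.265, 0.0646]
tool_rot: [[-0.997, -0.08, -0.002], [-0.08, 0.997, 0.002], [0.002, 0.002, -1.0]]
ft_force: [0.2, 0.6, 0.9]
grip_width: -0.0004
gripper_force: 0.0
```

>>> {"api": "move_arm", "payload": {"series": "-0.1 0 0.17 0 -1; -0.2 0 0.35 0 -1; -0.3 0 0.52 0 -1; -0.3 0 0.52 0 -1"}}

```text
time_s: 16.75
position: [0.457, -0.2651, 0.0604]
tool_rot: [[-0.997, -0.081, 0.0], [-0.081, 0.997, -0.0], [-0.0, -0.0, -1.0]]
ft_force: [0.3, -0.1, -0.1]
grip_width: -0.0001
gripper_force: 0.0
```

>>> {"api": "move_arm", "payload": {"series": "-0.1 0 0.17 0 -1; -0.1 0 0.17 0 -1"}}

```text
time_s: 17.0
position: [0.4579, -0.265, 0.0586]
tool_rot: [[-0.997, -0.08, -0.0], [-0.08, 0.997, 0.0], [0.0, 0.0, -1.0]]
ft_force: [-0.2, 0.0, 0.6]
grip_width: -0.0001
gripper_force: 0.0
```

>>> {"api": "move_arm", "payload": {"series": "-0.1 0 0.17 0 -1; -0.1 0 0.17 0 -1"}}

```text
time_s: 17.25
position: [0.4589, -0.2649, 0.0568]
tool_rot: [[-0.997, -0.081, -0.0], [-0.081, 0.997, 0.0], [0.0, 0.0, -1.0]]
ft_force: [0.0, 0.1, -0.4]
grip_width: 0.0001
gripper_force: 0.0
```

>>> {"api": "move_arm", "payload": {"series": "-0.05 0 0.09 0 -1; -0.05 0 0.09 0 -1"}}

```text
time_s: 17.5
position: [0.4594, -0.2649, 0.056]
tool_rot: [[-0.997, -0.08, -0.0], [-0.08, 0.997, 0.0], [0.0, 0.0, -1.0]]
ft_force: [0.1, -0.1, 0.0]
grip_width: 0.0
gripper_force: 0.0
```

>>> {"api": "move_arm", "payload": {"series": "-0.05 0 0.09 0 -1; -0.05 0 0.09 0 -1"}}

```text
time_s: 17.75
position: [0.4599, -0.2649, 0.0552]
tool_rot: [[-0.997, -0.08, 0.0], [-0.08, 0.997, -0.0], [-0.0, -0.0, -1.0]]
ft_force: [-0.1, -0.2, -0.2]
grip_width: 0.0001
gripper_force: 0.4
```

>>> {"api": "move_arm", "payload": {"series": "-0.05 0 0.09 0 -1; -0.05 0 0.09 0 -1"}}

```text
time_s: 18.0
position: [0.4604, -0.2648, 0.0543]
tool_rot: [[-0.997, -0.08, 0.0], [-0.08, 0.997, -0.0], [-0.0, -0.0, -1.0]]
ft_force: [-0.1, 0.6, 2.0]
grip_width: -0.0
gripper_force: 0.8
```

>>> {"api": "move_arm", "payload": {"series": "-0.05 0 0.09 0 -1; -0.05 0 0.09 0 -1"}}

```text
time_s: 18.25
position: [0.461, -0.2648, 0.0534]
tool_rot: [[-0.997, -0.08, 0.0], [-0.08, 0.997, -0.0], [-0.0, -0.0, -1.0]]
ft_force: [-0.9, 0.0, 2.2]
grip_width: 0.0001
gripper_force: 1.2
```

>>> {"api": "move_arm", "payload": {"series": "-0.05 0 0.09 0 -1; -0.05 0 0.09 0 -1"}}

```text
time_s: 18.5
position: [0.4615, -0.2647, 0.0525]
tool_rot: [[-0.997, -0.081, 0.0], [-0.081, 0.997, -0.0], [-0.0, -0.0, -1.0]]
ft_force: [-1.3, 0.0, 3.4]
grip_width: 0.0
gripper_force: 1.6
```

>>> {"api": "move_arm", "payload": {"series": "-0.05 0 0.09 0 -1; -0.05 0 0.09 0 -1"}}

```text
time_s: 18.75
position: [0.4619, -0.2647, 0.0517]
tool_rot: [[-0.997, -0.081, 0.0], [-0.081, 0.997, -0.0], [-0.0, -0.0, -1.0]]
ft_force: [-1.5, 0.3, 4.5]
grip_width: -0.0002
gripper_force: 2.3
```

>>> {"api": "move_arm", "payload": {"series": "-0.02 0 0.04 0 -1; -0.02 0 0.04 0 -1"}}

```text
time_s: 19.0
position: [0.462, -0.2647, 0.0515]
tool_rot: [[-0.997, -0.08, -0.0], [-0.08, 0.997, -0.0], [0.0, -0.0, -1.0]]
ft_force: [-3.4, 0.1, 7.4]
grip_width: 0.0001
gripper_force: 4.0
```

It has bottomed: force went past 4 N and travel stalled after about 4 mm. I'll back out along the normal.

>>> {"api": "move_arm", "payload": {"series": "0.15 0 -0.26 0 -1; 0.3 0 -0.52 0 -1; 0.6 0 -1.04 0 -1; 1.5 0 -2.6 0 -1; 1.5 0 -6 0 -1; 1.5 0 -10 0 -1; 1.5 0 -14 0 -1; 1.5 0 -14 0 -1"}}

```text
time_s: 20.0
position: [0.4476, -0.2667, 0.1948]
tool_rot: [[-0.997, -0.08, 0.005], [-0.08, 0.997, -0.005], [-0.004, -0.005, -1.0]]
ft_force: [-0.3, 0.0, -0.6]
grip_width: -0.0
gripper_force: 0.0
```

Run:
```python
from h import *
b=optics.get_image("wrist");c=optics.get_image("scene")
print([np.round(spotter.mark_of("lid_front",k)[:1][0]["point"],4) for k in("wrist","scene") if spotter.mark_of("lid_front",k)])
cv2.imwrite("pics/end.png",np.vstack([cv2.resize(b["pixels"],(400,300)),cv2.resize(c["pixels"],(400,300))]))
s=observe();print(s["position"],s["ft_force"],s["time_s"])
```

```text
[array([ 0.5228, -0.2373,  0.1384])]
[ 0.4466088  -0.2655505   0.19023687] [ 0.62460911  0.06644679 -0.00324565] 20.25
```

View pics/end.png

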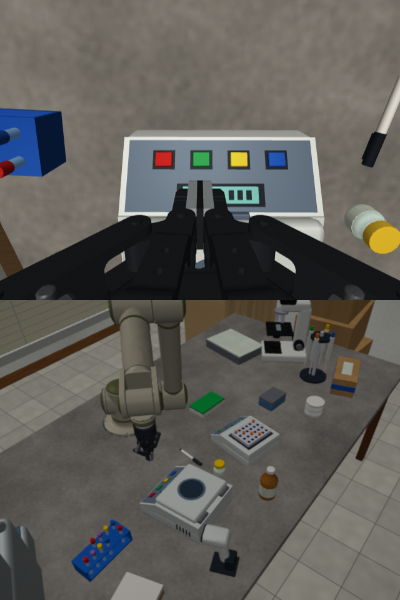

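The final picture shows the lid shut at (190,490), the arm clear of everything, and the green key at (200,159) sprung back. I'm handing in.

```bash
python3 -c "
from rig import order;print(order.close_job())"
```

```text
the job is handed in; nothing more can be done
None
```

The lid was pushed down onto its firm stop, then the green start key was pressed until it bottomed at about 8 N and released; the arm came away clear and the job was handed in at about 20 s, with no verdict returned.

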